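# Set the nut deflector flap to its pointer and reset the feeder

### The arm

A 6-joint arm with a two-finger parallel gripper is mounted at the origin on the work surface. World frame = base frame: x ahead of the robot, y to its left, z up, the work surface at z = 0. Lengths are in m, angles in rad, forces in N, time in s.
With the tool pointing down it reaches from about 0.375 to 0.9 m from the base axis. Payload 3.1 kg.
Tool frame: the origin (TCP) lies on the front face of the gripper's body, between the roots of the fingers; the fingertips stand 73 mm ahead of it and the grasp point (between the pads) lies 54 mm ahead of it (manip.finger_overhang is the distance from the TCP to the fingertips, in m); z points along the fingers, y is the direction in which the jaws open and shut (so a half turn about z gives the same grasp; the last joint's range is limited). The gripper opens to 85 mm and grips with 20 to 120 N. Pads are 22 mm wide; open, the fingers measure 114 mm over their backs; the gripper's body (76 mm by 85 mm) begins 54 mm behind the grasp point. The pads swing forward as they close: fully open they stand 13 mm farther back than shut.
Start: joints at [1.139, 0.527, 1.433, -0, 1.181, -0.178], TCP at [0.156, 0.605, 0.304] pointing down, gripper open.
Joint ranges: [-3.08, 3.08], [-0.75, 2.2], [0.22, 2.44], [-1.43, 4.57], [0, 2.65], [-2.85, 2.85]. Speed limits (rad/s): [2.79, 2.79, 3.14, 3.14, 3.14, 3.14].

### API

Orientations are given as a unit quaternion [x, y, z, w].
In Python, from station import manip gives the robot as it stands.
- The arm moves only by the tool apply_moves, never from a script. Its argument "increments" is a list that holds one entry, the list of rows, each a list of 4 numbers: the shift along the tool's x, y, z in m, then the turn about the tool's z in degrees. In form: [[[dx, dy, dz, spin], ...]]. A call has 1 to 5 rows; each row shifts and turns the pose as measured when the row begins, along the tool's axes as they then stand; what a row does not reach is not made up. A row lasts 1/10 s, in which the tool goes at most 50 mm and 8.59 degrees, less where a joint would pass 70% of its speed; a pose out of reach is approached as far as the arm can. A call with a gripper value outside its range is refused whole. "fingers" is the opening, from 0 (shut) to 1 (fully open), set as the call begins (left out, the last holds). The fingers move at their own pace and stop on an object; "newtons" is the grip in N (left out, the last holds). Time passes only in rows, so rows that do not move let the fingers close. It gives the time, the measured TCP pose, the force and the opening at its end, in the units of the state.
- manip.sense(): the state, without advancing time (a new reading comes with each control period).
- manip.snapshot(name): name is "side" or "top"; returns (picture, depth): 384x512x3 uint8, red, green, blue; 384x512 float32, m along the optical axis (not along the pixel's ray), 0 where there is no reading.
- manip.camera_model(name): a dict with "mtx" (3x3 intrinsics, pixels), "distortion" ([k1, k2, p1, p2, k3] as OpenCV has them; the pictures are not rectified), "R" (3x3) and "t" (3): a world point X has camera coordinates R X + t. Camera axes: x right, y down, z forward; pixel columns grow to the right and rows downward; lengths in m; the calibration is good to about 2 mm. A picture is of the moment at which its call begins. camera_model takes no time and is no camera call.
- manip.sign_off(): hands the job in, once; it reports no verdict.
The state is a dict: "t": time; "q": joint angles; "qd": joint speeds; "tau": joint torques, N m; "tcp_pos": TCP position; "tool_rot": TCP orientation; "force": force on the tool from outside, world axes, zero at the start; "ft_torque": the same for the moment, N m; "finger_gap": opening from 0.0 (shut) to 1.0 (fully open).
Only numpy, scipy, OpenCV 4.12 (cv2) and the standard library are available. Lean on these libraries where they do the work, as an engineer would, in place of code of your own. Each camera call takes 0.05 s, during which the arm holds its last target.

### The job

On the nut sorting table, fold the upright steel deflector flap down until it lies in line with the orange pointer arms on either side of it and leave it standing there; the pointer itself must stay as it is set. Then push the blue reset plunger under the clear splash hood fully in through its stroke and let it spring back out. Leave the other things on the table where they are.

Things in the scene. Friction and masses are not known exactly. Their poses are not given: they have to be found in the camera images.
- deflector: Fixed deflector unit: 180 x 180 mm steel base, two low side cheeks (65 mm high, 98 mm at the hinge; 192 mm over their outer faces). Origin: centre of its underside. x points the way the flap folds down (away from the robot, give or take its yaw), y along the hinge, z up. Orange pointer arms on both sides; a white dial 110 mm across on its -y side. Nothing stands over it.
- flap_hinge (a point): Middle of the flap's hinge line, on the deflector unit at (-50, 0, 85) mm of its frame; same axes as the unit, the hinge line runs along y.
- flap (a joint): Angle of the flap in rad: 0 = level, pointing along the unit's +x; pi/2 = upright; larger = leaning back towards the robot. Limits 0 and 1.95. It starts near upright (1.45 to 1.85). The hinge is stiff (about 0.55 N m friction, so about 5 N moves it near its edge) and the flap, about 0.3 kg, stays wherever it is left.
- flap_edge (a point): Middle of the flap's free edge, 140 mm from the hinge line. The flap is a steel sheet 6 mm thick, 160 mm wide (along y), with a black rim at the free edge, 14 mm thick and 14 mm deep, both centred on the plane through the hinge line. x from the hinge out along the flap, y along the hinge, z out of the face that looks up when level (towards the robot when upright).
- pointer (a joint): Angle of the orange pointer, measured exactly as the flap's: the flap is in line when both angles are equal. It is set somewhere between 0.6 and 1.1 and must not be moved (both arms turn as one; friction 0.5 N m).
- pointer_tip (a point): Tip of the pointer's arm on the -y side. The pointer is two like orange arms that turn as one about the hinge line, one on each side of the unit: each reaches 165 mm from the hinge line, 13 mm wide, 14 mm thick along y, its middle 119 mm to the side of the flap's middle. x axis from the hinge line out along the arm.
- station: Fixed grey reset station, 130 mm wide; origin on the table below the middle (110 mm up) of its sloped face, whose normal leans 35 degrees from vertical towards the station's -x. A clear level hood 150 mm wide, 295 to 305 mm above the table, spans x = -21 mm (over the plunger's top) to a rear wall at 99 mm: no way in straight from above, but free along the plunger's axis.
- plunger_top (a point): Centre of the blue plunger's flat round top, 44 mm in diameter, 32 mm out from the sloped face at rest, with a flat white collar (68 mm across, 6 mm high) round its foot. z axis points out along the plunger's axis (35 degrees from vertical, towards the station's -x).
- plunger (a joint): Travel of the blue plunger in m: 0 = out, 0.018 = fully in, against a spring of 2.7 N rising to 10.8 N. It springs back out when let go.
- jar: Loose closed jar of brown nuts with a white lid, 68 mm across, 100 mm high; origin under its centre. A bystander.
- brush: Loose hand brush lying on the table between the two fixed units, about 0.2 m long; origin under its middle. A bystander.
- cup: Loose white cup, 76 mm across, 85 mm high; origin under its centre. A bystander.
- tray: Loose steel tray of nuts, 120 x 170 x 35 mm; origin under its centre. A bystander.
- spray: Loose clear bottle with blue cap, 64 mm across, 190 mm high; origin under its centre. A bystander.
- scoop: Loose aluminium scoop with a black handle, 200 mm long; origin under the middle of its 100 mm pan. A bystander.

How it is judged:
By the outcome, as a careful person would: the job done as asked, in the order asked, and still so for the second after the job is handed in, with the robot touching nothing.
It also fails if it takes over 51 s, if anything falls off the work surface, if the arm or the gripper's body presses on something with over 40 N, if the wrist force passes 120 N, or if a joint passes its speed limit or range.

## Working session

There is one attempt and no reset: what is moved stays moved. The work goes in short steps, Python scripts to look and compute and a tool call to move; the robot and the scene stay as the last step left them, time stands still between calls to the robot, and variables do not carry over. Pictures are saved under pics/ and viewed, and the job is handed in when it is done.

Besides the shell and the picture viewer there is one more tool, called after "Request:" as name(argument=value, ...) on one line, values as JSON. apply_moves: Moves the arm, as the interface text tells. Its arguments: {"type":"object","properties":{"increments":{"type":"array","items":{"type":"array","items":{"type":"array","items":{"type":"number"}}}},"fingers":{"type":"number"},"newtons":{"type":"number"}},"required":["increments"]}

```bash
ls; mkdir -p pics; cat > h.py <<'E'
import numpy as np, cv2
from station import manip
def snap(n,f):
    im,d=manip.snapshot(n); cv2.imwrite(f'pics/{f}.png',im[:,:,::-1]); np.save(f'pics/{f}_d.npy',d); return im,d
def ray(n,u,v):
    c=manip.camera_model(n); p=cv2.undistortPoints(np.array([[[u,v]]],float),np.array(c['mtx'],float),np.array(c['distortion'],float))[0,0]
    return np.array([p[0],p[1],1.])
def p3(n,u,v,z):
    c=manip.camera_model(n); R=np.array(c['R']);t=np.array(c['t']); return R.T@(ray(n,u,v)*z-t)
def cloud(n,d):
    c=manip.camera_model(n);R=np.array(c['R']);t=np.array(c['t'])
    v,u=np.mgrid[:384,:512]; pp=np.stack([u.ravel(),v.ravel()],1).astype(float)[:,None]
    p=cv2.undistortPoints(pp,np.array(c['mtx'],float),np.array(c['distortion'],float))[:,0]
    X=np.c_[p,np.ones(len(p))]*d.reshape(-1,1)
    return ((X-t)@R).reshape(384,512,3)
def proj(n,X):
    c=manip.camera_model(n);R=np.array(c['R'],float);t=np.array(c['t'],float)
    return cv2.projectPoints(np.array(X,float).reshape(-1,1,3),cv2.Rodrigues(R)[0],t,np.array(c['mtx'],float),np.array(c['distortion'],float))[0][:,0]
E
python3 - <<'E'
from h import *
np.set_printoptions(precision=4,suppress=True)
print(manip.sense())
for n in('side','top'):
    c=manip.camera_model(n);print(n,c['mtx'],-np.array(c['R']).T@np.array(c['t']),np.array(c['R'])[2])
    im,d=snap(n,n+'0'); cv2.imwrite(f'pics/{n}0b.png',cv2.resize(im[:,:,::-1],(800,600),interpolation=cv2.INTER_CUBIC))
E
```

```text
pics
{'t': 0.0, 'q': array([ 1.1395,  0.5285,  1.4339, -0.    ,  1.1814, -0.1785]), 'qd': array([ 0.0011, -0.0005, -0.0002, -0.001 , -0.0009,  0.0013]), 'tau': array([ -0.001 , -44.2353, -17.8018,  -0.0003,   0.0086,   0.    ]), 'tcp_pos': array([0.1561, 0.6046, 0.3029]), 'tool_rot': array([ 0.1261,  0.992 , -0.001 , -0.0003]), 'force': array([ 0.1429, -0.368 , -0.1099]), 'ft_torque': array([-0.0212,  0.0059, -0.0001]), 'finger_gap': 0.9950485778281174}
side [[378.9972   0.     258.1753]
 [  0.     378.9972 188.0661]
 [  0.       0.       1.    ]] [ 0.4243 -0.7762  0.9035] [ 0.1218  0.689  -0.7145]
top [[381.3199   0.     259.7517]
 [  0.     381.3199 193.0448]
 [  0.       0.       1.    ]] [0.4783 0.0084 1.1798] [ 0.0776 -0.0132 -0.9969]
```

View pics/side0b.png

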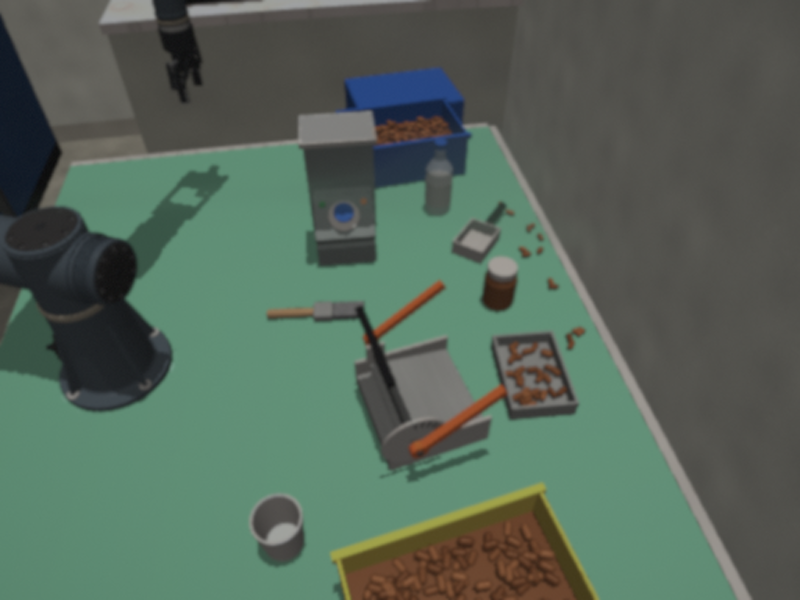

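View pics/top0b.png

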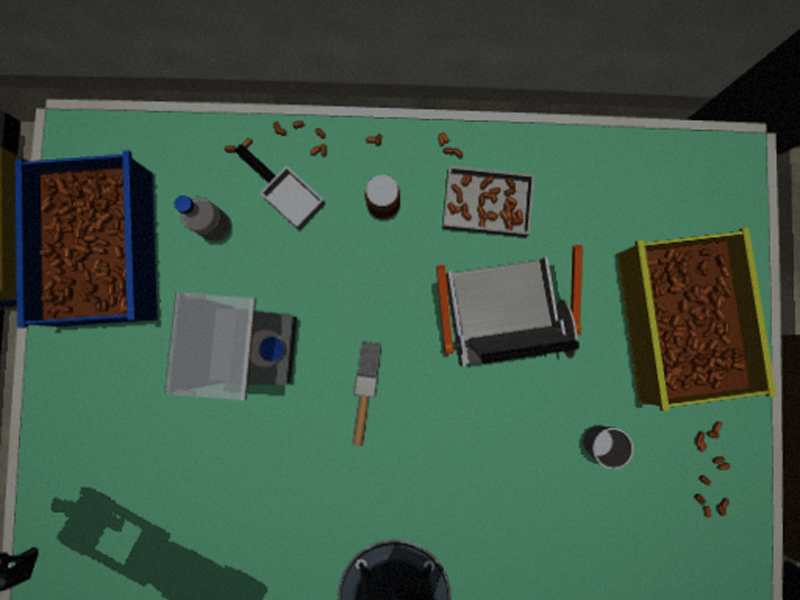

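The side view (800x600) shows the deflector at about (425,400), its flap near upright, and the orange arms from (415,450) to (505,390) and from (368,338) to (440,285). The station's plunger is at about (343,213). In the top view the unit is at (510,310) and the plunger at (271,348). Next I'll measure them in 3D.

```bash
python3 - <<'E'
from h import *
np.set_printoptions(precision=4,suppress=True)
for n in('side','top'):
    im=cv2.imread(f'pics/{n}0.png');d=np.load(f'pics/{n}0_d.npy');P=cloud(n,d);np.save(f'pics/{n}0_P.npy',P)
    hsv=cv2.cvtColor(im,cv2.COLOR_BGR2HSV)
    tab=P[(P[...,2]<.02)&(P[...,2]>-.02)&(d>0)&(abs(hsv[...,0].astype(int)-75)<15)]
    print(n,'table z',np.median(tab[:,2]),tab[:,2].std())
    m=(hsv[...,0]<12)&(hsv[...,1]>180)&(hsv[...,2]>90)&(d>0)&(P[...,2]>.05)
    k,l,s,c=cv2.connectedComponentsWithStats(m.astype(np.uint8))
    for i in range(1,k):
        if s[i,4]<60: continue
        q=P[l==i];mu=np.median(q,0);q=q[np.linalg.norm(q-mu,axis=1)<.12];mu=q.mean(0);v=np.linalg.svd(q-mu,full_matrices=False)[2][0];v*=np.sign(v[2]);t=(q-mu)@v
        print('orange',s[i],mu,v,'ang',np.arctan2(v[2],np.hypot(*v[:2])),'yaw',np.arctan2(v[1],v[0]),'ext',t.min(),t.max(), mu+v*t.min(),mu+v*t.max())
    m=(abs(hsv[...,0].astype(int)-115)<12)&(hsv[...,1]>150)&(hsv[...,2]>60)&(d>0)
    k,l,s,c=cv2.connectedComponentsWithStats(m.astype(np.uint8))
    for i in range(1,k):
        if s[i,4]<40: continue
        q=P[l==i];print('blue',s[i],np.median(q,0),q.min(0),q.max(0))
    a,b=(cv2.resize(im[y:y+140,x:x+190],(760,560),interpolation=cv2.INTER_CUBIC) for x,y in ({'side':[(180,60),(190,170)],'top':[(100,170),(250,150)]}[n]))
    cv2.imwrite(f'pics/{n}_c1.png',a);cv2.imwrite(f'pics/{n}_c2.png',b)
E
```

```text
side table z -0.0018078586589909496 0.0021583377677858837
orange [241 182  41  33 107] [ 0.5567 -0.0768  0.1389] [0.8101 0.1472 0.5676] ang 0.603529303443829 yaw 0.17969568185375584 ext -0.0743604685170886 0.06964096946619036 [ 0.4965 -0.0877  0.0967] [ 0.6131 -0.0665  0.1784]
orange [269 248  54  40 236] [ 0.5931 -0.3112  0.1356] [0.812  0.147  0.5648] ang 0.6002025666813946 yaw 0.1790899974480525 ext -0.07387841427058912 0.08047586672028556 [ 0.5331 -0.3221  0.0939] [ 0.6585 -0.2994  0.1811]
blue [ 221   44   75   35 1763] [ 0.727   1.0519 -0.0347] [ 0.5362  0.5713 -0.1299] [0.9298 1.2282 0.1261]
top table z -0.00148830909783618 0.0023848149503892515
orange [367 157   6  51 215] [ 0.6005 -0.3058  0.1433] [0.8147 0.149  0.5604] ang 0.5948155037158436 yaw 0.18090756693371143 ext -0.08274787448148671 0.07024349247427789 [ 0.5331 -0.3181  0.097 ] [ 0.6577 -0.2953  0.1827]
orange [280 170   9  50 230] [ 0.5565 -0.0715  0.1421] [0.8162 0.1457 0.5591] ang 0.59328281924496 yaw 0.1766273527198141 ext -0.0814737695140726 0.0721882308220395 [ 0.49   -0.0834  0.0966] [ 0.6154 -0.061   0.1825]
blue [  10   97   76  112 1137] [0.6526 0.6002 0.1195] [ 0.4975  0.4788 -0.755 ] [0.853  1.2514 0.1257]
blue [112 125  10  11  88] [0.7109 0.3789 0.1879] [0.6971 0.3657 0.184 ] [0.7248 0.3915 0.1926]
blue [174 217   7  14  64] [0.468  0.2196 0.1277] [0.4507 0.2116 0.088 ] [0.4871 0.2296 0.1337]
```

```bash
python3 - <<'E'
from h import *
np.set_printoptions(precision=3,suppress=True)
# gripper profile at the start
P=np.load('pics/side0_P.npy');q=P.reshape(-1,3)
tcp=np.array([.1561,.6046,.3029])
m=(np.hypot(q[:,0]-tcp[0],q[:,1]-tcp[1])<.2)&(q[:,2]>.2)&(q[:,2]<.9)
r=q[m]-tcp
for z in np.arange(-.1,.4,.02):
    s=r[(r[:,2]>=z)&(r[:,2]<z+.02)]
    if len(s): print('%.2f'%z,len(s),s.min(0),s.max(0))
E
```

```text
-0.08 5 [-0.018 -0.048 -0.062] [ 0.005  0.043 -0.06 ]
-0.06 64 [-0.025 -0.058 -0.059] [ 0.021  0.048 -0.04 ]
-0.04 56 [-0.02  -0.059 -0.04 ] [ 0.021  0.049 -0.021]
-0.02 76 [-0.029 -0.079 -0.02 ] [ 0.027  0.064 -0.   ]
0.00 121 [-0.029 -0.074  0.   ] [0.03  0.067 0.02 ]
0.02 140 [-0.029 -0.073  0.02 ] [0.03  0.065 0.04 ]
0.04 84 [-0.036 -0.071  0.04 ] [ 0.036 -0.009  0.06 ]
0.06 133 [-0.037 -0.048  0.06 ] [0.038 0.004 0.08 ]
0.08 154 [-0.035 -0.042  0.08 ] [0.038 0.02  0.1  ]
0.10 112 [-0.032 -0.041  0.1  ] [ 0.035 -0.001  0.12 ]
0.12 144 [-0.032 -0.039  0.12 ] [0.034 0.012 0.14 ]
0.14 122 [-0.033 -0.038  0.14 ] [0.032 0.006 0.16 ]
0.16 27 [-0.029 -0.038  0.16 ] [ 0.019 -0.019  0.166]
```

View pics/side_c1.png

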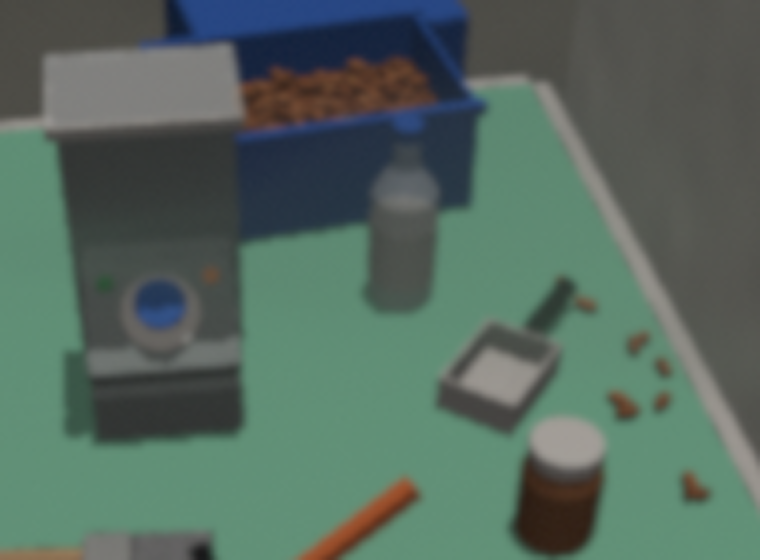

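View pics/top_c1.png

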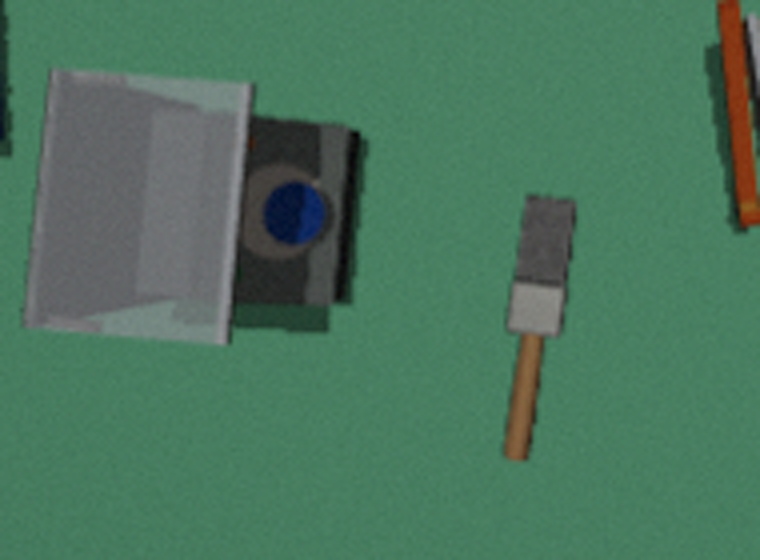

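View pics/top_c2.png

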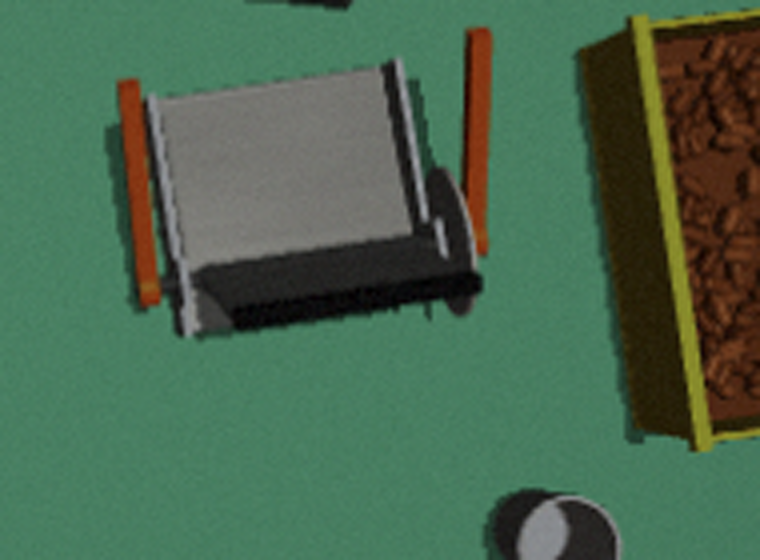

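View pics/side_c2.png

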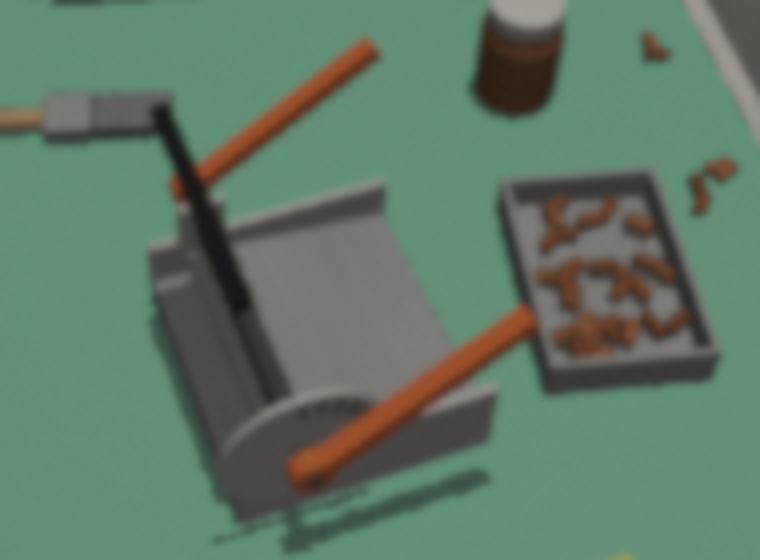

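The crops show the following:
- **Top:** the plunger disc is at px (173.8, 223.2), and the hood's front corners are at px (162.5, 191.2) and (157.5, 255.8).
- **Side:** the plunger disc is at px (220, 135.5).

Now I'll triangulate these.

```bash
python3 - <<'E'
from h import *
np.set_printoptions(precision=4,suppress=True)
def atz(n,u,v,z):
    c=manip.camera_model(n);R=np.array(c['R']);C=-R.T@np.array(c['t']);r=R.T@ray(n,u,v);return C+r*(z-C[2])/r[2]
z=.110+.032*np.cos(np.radians(35));print('z top',z)
print('top plunger',atz('top',173.75,223.25,z),'side',atz('side',220,135.5,z))
f=[atz('top',162.5,191.25,.305),atz('top',157.5,255.75,.305)];b=[atz('top',112.8,187.5,.305),atz('top',106,251.5,.305)]
print('hood front',f,np.linalg.norm(f[0]-f[1]),'back',b)
d=f[0]-f[1];print('yaw from front edge',np.degrees(np.arctan2(d[1],d[0])))
P=np.load('pics/top0_P.npy')
pl=P[214:232,168:181].reshape(-1,3)
im=cv2.imread('pics/top0.png')[214:232,168:181].reshape(-1,3).astype(int)
m=(im[:,0]>im[:,2]+40)&(pl[:,2]>.1);q=pl[m];print(len(q),q.mean(0));A=np.c_[q[:,:2],np.ones(len(q))];print(np.linalg.lstsq(A,q[:,2],rcond=None)[0], np.tan(np.radians(35)))
# hinge from pointer arms
a=np.array([.0,0,0])
# unit: arms lines
yaw=.1794
ux=np.array([np.cos(yaw),np.sin(yaw)]);uy=np.array([-ux[1],ux[0]])
for nm,p in dict(sL=[.5567,-.0768,.1389],sR=[.5931,-.3112,.1356],tL=[.5565,-.0715,.1421],tR=[.6005,-.3058,.1433]).items():
    p=np.array(p);print(nm,p[:2]@ux,p[:2]@uy,p[2])
for n in('side','top'):
    P=np.load(f'pics/{n}0_P.npy').reshape(-1,3)
    im=cv2.imread(f'pics/{n}0.png').reshape(-1,3).max(1)
    x=P[:,:2]@ux;y=P[:,:2]@uy
    m=(x>.35)&(x<.65)&(y>-.36)&(y<-.22)&(P[:,2]>.125)&(P[:,2]<.3)&(im<80)
    print(n,m.sum())
    for z in np.arange(.1,.25,.01):
        s=m&(abs(P[:,2]-z)<.005)
        if s.sum(): print('%.2f'%z,s.sum(),np.median(x[s]),y[s].min(),y[s].max())
E
```

```text
z top 0.13621286541724775
top plunger [0.4698 0.2265 0.1362] side [0.473  0.2228 0.1362]
hood front [array([0.5436, 0.2205, 0.305 ]), array([0.3964, 0.2248, 0.305 ])] 0.1472685173225162 back [array([0.5488, 0.3356, 0.305 ]), array([0.4022, 0.3428, 0.305 ])]
yaw from front edge -1.696242849265173
151 [0.4712 0.2258 0.1402]
[ 0.1297 -3.8615  0.9512] 0.7002075382097097
sL 0.5340613513930818 -0.17490455382349313 0.1389
sR 0.5280510086813287 -0.41203784077512984 0.1356
tL 0.5348102891520023 -0.16965392602928958 0.1421
tR 0.5362958174578487 -0.4080449560737368 0.1433
side 263
0.13 1 0.4503348441548197 -0.31978962630457103 -0.31978962630457103
0.14 1 0.4490677567812171 -0.3454799440250618 -0.3454799440250618
0.16 1 0.44378669532167525 -0.34682788244217877 -0.34682788244217877
0.21 2 0.42894091559165026 -0.31625741138713265 -0.25880904649567515
0.22 258 0.4341172757881967 -0.35968606426561045 -0.22067341064439783
top 620
0.13 36 0.4540223583037868 -0.3579585240369483 -0.22282533499208085
0.14 44 0.4521770122164431 -0.35901186588370876 -0.22071999323006697
0.15 44 0.4501621657629625 -0.3599988043241938 -0.22110384744740236
0.16 38 0.4482955331658158 -0.3595719956117582 -0.22591437161132705
0.17 44 0.44662724607508164 -0.35581439320191627 -0.2201176785041807
0.18 47 0.44491492473336236 -0.35912459770040334 -0.22203877900811844
0.19 43 0.4431467388203314 -0.358972096579411 -0.22031092273908418
0.20 2 0.4429876260790926 -0.3482663895212514 -0.295325913758334
0.21 20 0.4424452131646833 -0.35376210330312124 -0.22627292035301352
0.22 300 0.4352146522362428 -0.3589841277815734 -0.22031715795314993
0.23 2 0.4343495358095183 -0.3584538979140389 -0.295483155956144
```

```bash
cat >> h.py <<'E'
from scipy.spatial.transform import Rotation as Ro
def go(target,yaw=None,step=.045,n=None):
    s=manip.sense();R=Ro.from_quat(s['tool_rot']).as_matrix();p=s['tcp_pos'].copy()
    y0=np.arctan2(R[1,0],R[0,0]);dy=0 if yaw is None else (np.radians(yaw)-y0+np.pi)%(2*np.pi)-np.pi
    d=np.array(target)-p;n=n or max(int(np.ceil(np.linalg.norm(d)/step)),int(np.ceil(abs(np.degrees(dy))/8)),1)
    rows=[]
    for i in range(n):
        rows.append([*np.round(R.T@(d/n),4).tolist(),round(-np.degrees(dy)/n,2)])
        R=Ro.from_rotvec([0,0,dy/n]).as_matrix()@R
    print('t',s['t'],'pos',np.round(p,4),'yaw',round(np.degrees(y0),2),'F',np.round(s['force'],1),'q',np.round(s['q'],2),'tilt',np.round(R[:,2],4))
    for i in range(0,n,5): print(rows[i:i+5])
E
python3 -c "
from h import *
go([.33,.36,.42],175)"
```

```text
t 0.1 pos [0.1561 0.6047 0.303 ] yaw 165.52 F [ 0.1 -0.7  0.1] q [ 1.14  0.53  1.43  0.    1.18 -0.18] tilt [-5.0e-04 -1.9e-03 -1.0e+00]
[[-0.0287, -0.0242, -0.0146, np.float64(-1.19)], [-0.0282, -0.0248, -0.0146, np.float64(-1.19)], [-0.0277, -0.0254, -0.0146, np.float64(-1.19)], [-0.0271, -0.0259, -0.0146, np.float64(-1.19)], [-0.0266, -0.0265, -0.0146, np.float64(-1.19)]]
[[-0.026, -0.027, -0.0146, np.float64(-1.19)], [-0.0255, -0.0276, -0.0146, np.float64(-1.19)], [-0.0249, -0.0281, -0.0146, np.float64(-1.19)]]
```

Request:
apply_moves(increments=[[[-0.028,-0.024,-0.03,-1.2],[-0.028,-0.025,-0.03,-1.2],[-0.028,-0.025,-0.03,-1.2],[-0.027,-0.026,-0.02,-1.2],[-0.027,-0.026,-0.01,-1.2]]], fingers=0)

```text
t: 0.6
tcp_pos: [0.2652, 0.4505, 0.421]
tool_rot: [0.068, 0.998, -0.006, -0.003]
force: [0.2, 0.0, -0.2]
finger_gap: 0.145
```

```bash
python3 -c "
from h import *
go([.42,.1,.42],185)"
```

```text
t 0.6 pos [0.2652 0.4505 0.421 ] yaw 172.24 F [ 0.2  0.  -0.2] q [ 0.83  0.27  1.52 -0.    1.37 -0.61] tilt [-0.004  -0.0131 -0.9999]
[[-0.0223, -0.0363, 0.0005, np.float64(-1.42)], [-0.0214, -0.0368, 0.0005, np.float64(-1.42)], [-0.0205, -0.0373, 0.0005, np.float64(-1.42)], [-0.0195, -0.0378, 0.0005, np.float64(-1.42)], [-0.0186, -0.0383, 0.0005, np.float64(-1.42)]]
[[-0.0177, -0.0387, 0.0005, np.float64(-1.42)], [-0.0167, -0.0392, 0.0005, np.float64(-1.42)], [-0.0157, -0.0396, 0.0005, np.float64(-1.42)], [-0.0147, -0.0399, 0.0005, np.float64(-1.42)]]
```

Request:
apply_moves(increments=[[[-0.02,-0.038,-0.001,-1.5],[-0.018,-0.038,0,-1.5],[-0.018,-0.038,0,-1.5],[-0.018,-0.038,0,-1.5],[-0.018,-0.038,0,-1.5]]])

```text
t: 1.1
tcp_pos: [0.3442, 0.247, 0.4251]
tool_rot: [-0.002, 1.0, -0.004, -0.001]
force: [1.2, -0.1, -0.5]
finger_gap: 0.005
```

Request:
apply_moves(increments=[[[-0.016,-0.04,0,-1.5],[-0.014,-0.04,0,-1.5],[-0.014,-0.04,0,-1.5],[-0.01,-0.04,0,-1.5],[-0.005,-0.04,0,-1.5]]])

```text
t: 1.6
tcp_pos: [0.4153, 0.0416, 0.426]
tool_rot: [-0.07, 0.998, -0.004, -0.002]
force: [-0.1, 0.1, -0.6]
finger_gap: -0.002
```

```bash
python3 -c "
from h import *
go([.43,-.21,.36],190.3)"
```

```text
t 1.6 pos [0.4153 0.0416 0.426 ] yaw -171.97 F [-0.1  0.1 -0.6] q [-0.16  0.09  1.74 -0.01  1.32 -1.87] tilt [-0.0026 -0.0087 -1.    ]
[[0.0034, -0.0418, 0.0113, np.float64(-0.38)], [0.0037, -0.0418, 0.0113, np.float64(-0.38)], [0.0039, -0.0417, 0.0113, np.float64(-0.38)], [0.0042, -0.0417, 0.0113, np.float64(-0.38)], [0.0045, -0.0417, 0.0114, np.float64(-0.38)]]
[[0.0048, -0.0416, 0.0114, np.float64(-0.38)]]
```

Request:
apply_moves(increments=[[[0.004,-0.042,0.011,-0.4],[0.004,-0.042,0.011,-0.4],[0.004,-0.042,0.011,-0.4],[0.005,-0.042,0.011,-0.4],[0.005,-0.042,0.011,-0.4]]])

```text
t: 2.1
tcp_pos: [0.426, -0.1785, 0.3718]
tool_rot: [-0.088, 0.996, -0.004, 0.0]
force: [-0.5, -0.3, -0.6]
finger_gap: -0.002
```

Request:
apply_moves(increments=[[[0.005,-0.02,0.02,0],[0,0,0,0]]])

```text
t: 2.3
tcp_pos: [0.4242, -0.2052, 0.3497]
tool_rot: [-0.085, 0.996, -0.004, -0.0]
force: [0.2, 0.9, -0.3]
finger_gap: 0.001
```

```bash
python3 -c "
from h import *
go([.4317,-.2175,.27],190.3)
for n in ('top','side'):
    im,d=snap(n,n+'1')
    cv2.imwrite(f'pics/{n}1b.png',cv2.resize(im[90:330,150:470,::-1],(800,600),interpolation=cv2.INTER_CUBIC))
"
```

```text
t 2.3 pos [ 0.4242 -0.2052  0.3497] yaw -170.29 F [ 0.2  0.9 -0.3] q [-0.68  0.26  1.75 -0.01  1.13 -2.42] tilt [ 2.e-04 -9.e-03 -1.e+00]
[[-0.0027, -0.0064, 0.0399, np.float64(-0.29)], [-0.0027, -0.0064, 0.0399, np.float64(-0.29)]]
```

View pics/side1b.png

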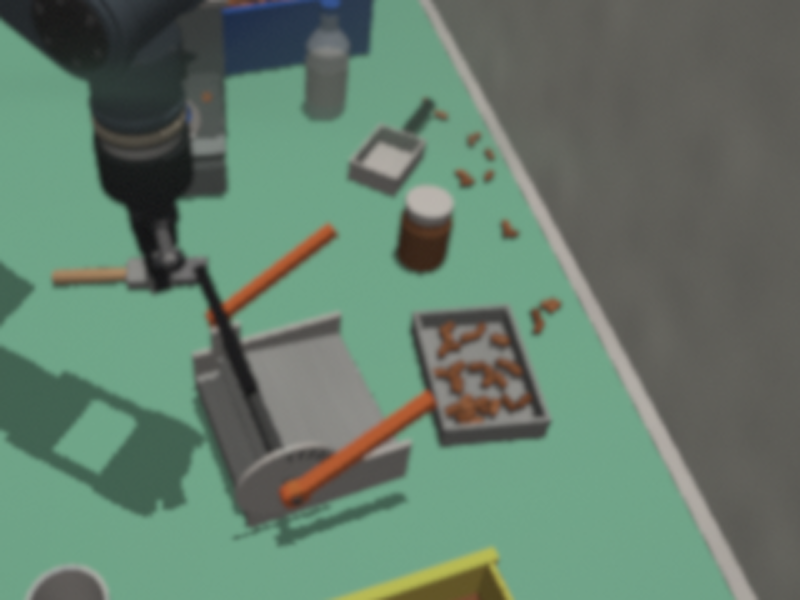

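View pics/top1b.png

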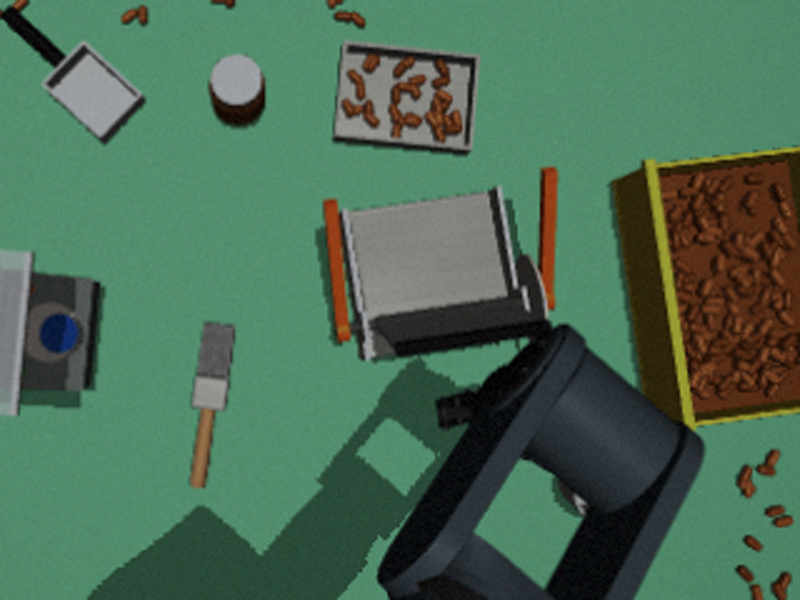

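The gripper is above and on the robot side of the flap. In the side crop the fingertips are at (160,285) and the flap edge runs from (200,268) to (250,390). I'll lower it behind the rim.

Request:
apply_moves(increments=[[[-0.002,-0.006,0.04,-0.3],[-0.002,-0.006,0.04,-0.3],[0,0,0,0]]])

```text
t: 2.7
tcp_pos: [0.4342, -0.2131, 0.2746]
tool_rot: [-0.093, 0.996, -0.008, 0.005]
force: [-1.0, 0.8, 0.5]
finger_gap: -0.002
```

```bash
cat >> h.py <<'E'
YAW=.1794;ux=np.array([np.cos(YAW),np.sin(YAW)]);uy=np.array([-ux[1],ux[0]])
HX,HY,HZ=.460,-.291,.085
def uw(x,y,z): return np.r_[x*ux+y*uy,z]
def ust():
    s=manip.sense();p=s['tcp_pos'];return p[:2]@ux,p[:2]@uy,p[2]
def corner(th,r=.115,off=.003):  # TCP for front bottom corner of shut fingers touching the face
    x=HX+r*np.cos(th)-off*np.sin(th);z=HZ+r*np.sin(th)+off*np.cos(th);return uw(x-.011,HY,z+.073)
E
python3 -c "
from h import *
print(ust())
for th in (1.57,1.4,1.2,1.0,.8,.6): print(th,corner(th))
go(corner(1.45),190.3)
"
```

```text
(np.float64(0.3891824485513406), np.float64(-0.2871055811159274), np.float64(0.27460834118810273))
1.57 [ 0.49085804 -0.20672948  0.27300235]
1.4 [ 0.51004341 -0.20325022  0.27183662]
1.2 [ 0.5319709  -0.19927368  0.26627157]
1.0 [ 0.55237345 -0.19557368  0.25639007]
0.8 [ 0.57043766 -0.19229774  0.24258607]
0.6 [ 0.58544337 -0.18957646  0.22540989]
t 2.7 pos [ 0.4342 -0.2131  0.2746] yaw -169.28 F [-1.   0.8  0.5] q [-0.69  0.38  1.82 -0.01  0.93 -2.44] tilt [ 0.0113 -0.015  -0.9998]
[[-0.0353, -0.0022, 0.0014, np.float64(0.21)], [-0.0353, -0.0021, 0.0014, np.float64(0.21)]]
```

Request:
apply_moves(increments=[[[-0.018,-0.001,0,0],[-0.018,-0.001,0,0],[-0.018,-0.001,0.001,0],[-0.016,-0.001,0.001,0]]])

```text
t: 3.1
tcp_pos: [0.5016, -0.1986, 0.2806]
tool_rot: [-0.097, 0.995, -0.008, 0.0]
force: [-4.4, -2.4, -4.7]
finger_gap: 0.003
```

```bash
python3 -c "
from h import *
print(ust())
go(corner(1.2),190.3,step=.012)
"
```

```text
(np.float64(0.45810464251168176), np.float64(-0.284876752418207), np.float64(0.2806299845579126))
t 3.1 pos [ 0.5016 -0.1986  0.2806] yaw -168.89 F [-4.4 -2.4 -4.7] q [-0.58  0.44  1.68 -0.02  1.01 -2.34] tilt [ 0.0015 -0.0168 -0.9999]
[[-0.0099, -0.0021, 0.0048, np.float64(0.27)], [-0.0099, -0.0021, 0.0048, np.float64(0.27)], [-0.0099, -0.002, 0.0048, np.float64(0.27)]]
```

Request:
apply_moves(increments=[[[-0.011,-0.002,0.006,0.3],[-0.011,-0.002,0.006,0.3],[-0.011,-0.002,0.006,0.3]]])

```text
t: 3.4
tcp_pos: [0.536, -0.1948, 0.2681]
tool_rot: [-0.091, 0.996, -0.009, -0.0]
force: [-4.5, 0.8, 3.1]
finger_gap: 0.002
```

```bash
python3 -c "
from h import *
print(ust())
go(corner(1.),190.3,step=.012)
"
```

```text
(np.float64(0.49264156095873024), np.float64(-0.28727512238936725), np.float64(0.2681389215544686))
t 3.4 pos [ 0.536  -0.1948  0.2681] yaw -169.56 F [-4.5  0.8  3.1] q [-0.54  0.5   1.61 -0.02  1.02 -2.28] tilt [ 0.0015 -0.0183 -0.9998]
[[-0.008, -0.0018, 0.0059, np.float64(0.07)], [-0.008, -0.0018, 0.0059, np.float64(0.07)]]
```

Request:
apply_moves(increments=[[[-0.009,-0.001,0.006,0],[-0.009,-0.001,0.007,0],[-0.009,-0.001,0.007,0],[-0.008,-0.001,0.007,0]]])

```text
t: 3.8
tcp_pos: [0.5748, -0.1908, 0.2404]
tool_rot: [-0.091, 0.996, -0.008, 0.001]
force: [-3.4, 2.4, 3.4]
finger_gap: 0.001
```

```bash
python3 -c "
from h import *
print(ust())
go(corner(.75),190.3,step=.012)
for n in ('top','side'):
    im,d=snap(n,n+'2')
    cv2.imwrite(f'pics/{n}2b.png',cv2.resize(im[160:310,230:430,::-1],(800,600),interpolation=cv2.INTER_CUBIC))
"
```

```text
(np.float64(0.5315672108114657), np.float64(-0.29036236668546245), np.float64(0.2404444211397952))
t 3.8 pos [ 0.5748 -0.1908  0.2404] yaw -169.6 F [-3.4  2.4  3.4] q [-0.5   0.58  1.55 -0.01  1.01 -2.25] tilt [ 0.0037 -0.0155 -0.9999]
[[0.0005, -0.0006, 0.0019, np.float64(0.1)]]
```

View pics/side2b.png

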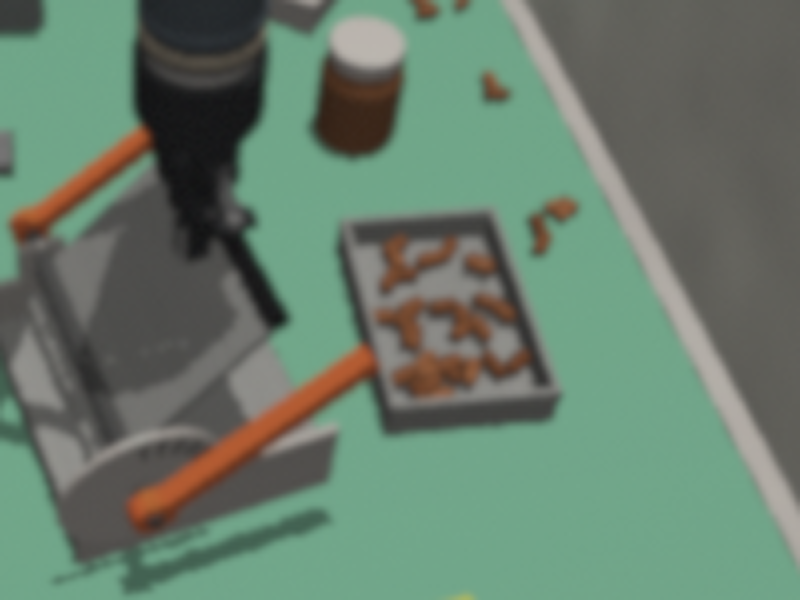

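View pics/top2b.png

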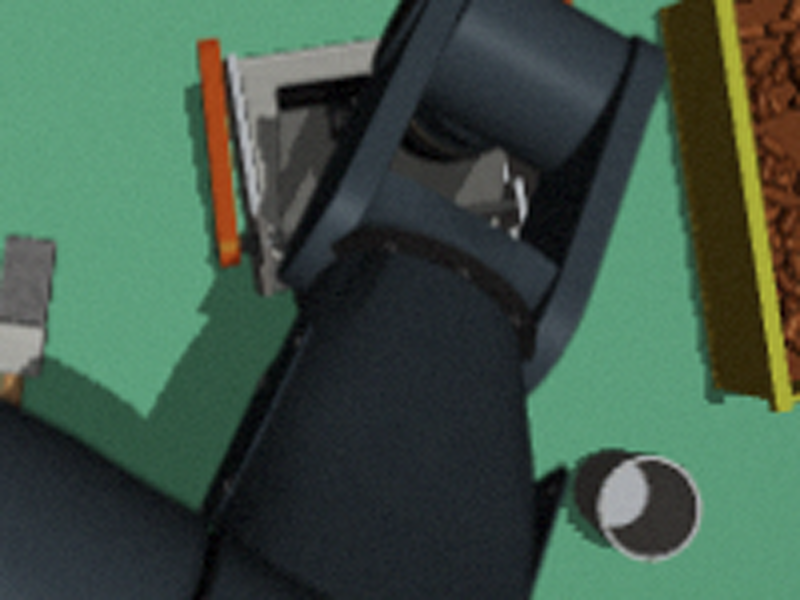

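The flap is partly folded and the pointer hasn't been touched. I'll fit the flap's plane in the same side image as the pointer.

```bash
cat >> h.py <<'E'
def flap(n,f,ymin=-.365,ymax=-.215):
    im=cv2.imread(f'pics/{f}.png');d=np.load(f'pics/{f}_d.npy');P=cloud(n,d)
    hsv=cv2.cvtColor(im,cv2.COLOR_BGR2HSV);q=P.reshape(-1,3);x=q[:,:2]@ux-HX;y=q[:,:2]@uy;z=q[:,2]-HZ
    r=np.hypot(x,z);a=np.arctan2(z,x);org=((hsv[...,0]<12)&(hsv[...,1]>150)).ravel()
    m=(y>ymin)&(y<ymax)&(r>.025)&(r<.12)&(a>.3)&(a<1.4)&~org&(d.ravel()>0)
    ms=m.copy()
    if ms.sum()>20:
        th=np.median(a[ms])
        for _ in range(4):
            v=-x*np.sin(th)+z*np.cos(th);u=x*np.cos(th)+z*np.sin(th);b=np.median(v[m]);ms=m&(abs(v-b)<.006)
            A=np.polyfit(u[ms],v[ms],1);th+=np.arctan(A[0])
        print(f,'flap th %.4f n %d offset at r0 %.4f'%(th,ms.sum(),A[1]))
    for lo,hi in((-.45,-.39),(-.20,-.14)):
        s=org&(y>lo)&(y<hi)&(r<.18)&(a>.2)&(r>.03)&(d.ravel()>0)
        if s.sum()<20: continue
        for _ in range(3):
            D=np.c_[x[s],z[s]];mu=D.mean(0);w=np.linalg.svd(D-mu,full_matrices=False)[2][0];w*=np.sign(w[0])
            v=(np.c_[x,z]-mu)@np.array([-w[1],w[0]]);s=s&(abs(v)<.012)
        print('  pointer th %.4f n %d mu %s tipr %.3f v0 %.4f'%(np.arctan2(w[1],w[0]),s.sum(),mu.round(4),r[s].max(),mu@np.array([-w[1],w[0]])))
E
python3 -c "
from h import *
flap('side','side2');flap('top','top2',-.25,-.215);flap('side','side0');flap('top','top0')
"
```

```text
side2 flap th 0.7800 n 1451 offset at r0 -0.0008
  pointer th 0.6051 n 336 mu [0.0781 0.0569] tipr 0.167 v0 0.0024
  pointer th 0.6062 n 116 mu [0.0576 0.0422] tipr 0.111 v0 0.0018
top2 flap th 0.7924 n 214 offset at r0 0.0014
  pointer th 0.5956 n 214 mu [0.0816 0.0617] tipr 0.166 v0 0.0053
  pointer th 0.6051 n 329 mu [0.0781 0.0567] tipr 0.167 v0 0.0022
  pointer th 0.6001 n 200 mu [0.0799 0.0576] tipr 0.164 v0 0.0024
  pointer th 0.5987 n 255 mu [0.0825 0.0615] tipr 0.166 v0 0.0043
  pointer th 0.5967 n 212 mu [0.081  0.0616] tipr 0.166 v0 0.0054
```

Request:
apply_moves(increments=[[[-0.003,0,0.0035,0],[-0.003,0,0.0035,0],[-0.003,0,0.0035,0],[0,0,0,0]]])

```text
t: 4.3
tcp_pos: [0.5856, -0.1903, 0.2283]
tool_rot: [-0.091, 0.996, -0.009, 0.002]
force: [-0.9, 0.3, -0.6]
finger_gap: 0.0
```

```bash
python3 -c "
from h import *
print(ust());snap('side','side3')
flap('side','side3');
"
```

```text
(np.float64(0.5422414443256566), np.float64(-0.2917065924143716), np.float64(0.2283422120970261))
side3 flap th 0.6483 n 1537 offset at r0 -0.0004
  pointer th 0.6016 n 339 mu [0.0776 0.0565] tipr 0.167 v0 0.0027
  pointer th 0.6005 n 126 mu [0.0585 0.0431] tipr 0.116 v0 0.0025
```

Request:
apply_moves(increments=[[[-0.0012,0,0.0015,0],[-0.0012,0,0.0015,0],[0,0,0,0]]])

```text
t: 4.65
tcp_pos: [0.5878, -0.1904, 0.2255]
tool_rot: [-0.09, 0.996, -0.009, 0.002]
force: [-0.2, 1.9, 0.6]
finger_gap: -0.003
```

```bash
python3 -c "
from h import *
print(ust());im,d=snap('side','side4')
flap('side','side4')
cv2.imwrite('pics/side4b.png',cv2.resize(im[160:310,230:430,::-1],(800,600),interpolation=cv2.INTER_CUBIC))
"
```

```text
(np.float64(0.5443570251344676), np.float64(-0.292213552988164), np.float64(0.22554457659463822))
side4 flap th 0.6188 n 1554 offset at r0 -0.0005
  pointer th 0.6055 n 338 mu [0.077  0.0561] tipr 0.167 v0 0.0023
  pointer th 0.6092 n 128 mu [0.0598 0.0439] tipr 0.118 v0 0.0018
```

Request:
apply_moves(increments=[[[-0.0008,0,0.0009,0],[0,0,0,0],[0.003,0,-0.015,0],[0.005,0,-0.035,0],[0.01,0,-0.045,0]]])

```text
t: 5.2
tcp_pos: [0.5684, -0.1917, 0.3162]
tool_rot: [-0.091, 0.996, -0.007, -0.003]
force: [0.5, -0.2, -0.1]
finger_gap: 0.001
```

Request:
apply_moves(increments=[[[0.04,0.01,-0.03,0],[0.04,0.015,-0.02,0],[0.045,0.015,0,0],[0.03,0.04,0,2],[0.02,0.045,0,2]]])

```text
t: 5.7
tcp_pos: [0.3777, -0.1054, 0.3751]
tool_rot: [-0.052, 0.998, -0.019, 0.012]
force: [0.8, 0.2, 0.5]
finger_gap: -0.002
```

```bash
python3 -c "
from h import *
go([.42,.08,.42],185)
for n in ('top','side'):
    im,d=snap(n,n+'5');flap(n,n+'5')
    cv2.imwrite(f'pics/{n}5b.png',cv2.resize(im[130:310,200:440,::-1],(800,600),interpolation=cv2.INTER_CUBIC))
"
```

```text
t 5.7 pos [ 0.3777 -0.1054  0.3751] yaw -174.01 F [0.8 0.2 0.5] q [-0.55  0.09  1.89 -0.02  1.12 -2.21] tilt [ 0.0253 -0.0374 -0.999 ]
[[-0.0125, 0.0356, -0.0101, np.float64(0.2)], [-0.0124, 0.0357, -0.0101, np.float64(0.2)], [-0.0122, 0.0357, -0.0101, np.float64(0.2)], [-0.0121, 0.0357, -0.0101, np.float64(0.2)], [-0.012, 0.0358, -0.0101, np.float64(0.2)]]
top5 flap th 0.6092 n 1541 offset at r0 0.0016
  pointer th 0.5915 n 253 mu [0.0836 0.0621] tipr 0.166 v0 0.0049
  pointer th 0.5901 n 209 mu [0.0825 0.0622] tipr 0.165 v0 0.0058
side5 flap th 0.6082 n 1696 offset at r0 -0.0004
  pointer th 0.6074 n 337 mu [0.0774 0.0564] tipr 0.168 v0 0.0021
  pointer th 0.6003 n 203 mu [0.0795 0.0574] tipr 0.164 v0 0.0024
```

View pics/side5b.png

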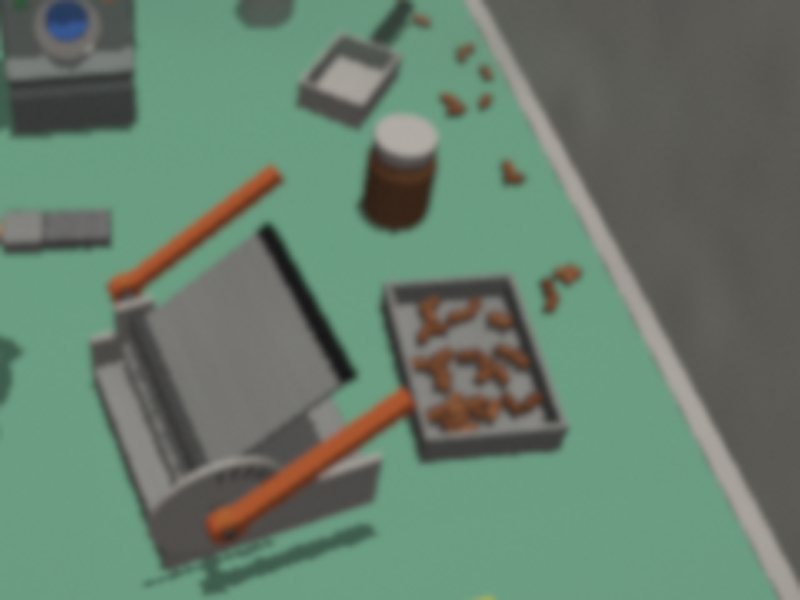

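```bash
python3 - <<'E'
from h import *
# independent: ray/plane check. pointer arm centre line as rendered vs predicted edges for candidate angles (side & top), and flap rim
# bias check: synthesise same fit from rest images side0/top0 not possible; fit only top faces of pointer (v>0.004) & tips
for n,f in(('side','side5'),('top','top5')):
    im=cv2.imread(f'pics/{f}.png');d=np.load(f'pics/{f}_d.npy');q=cloud(n,d).reshape(-1,3)
    hsv=cv2.cvtColor(im,cv2.COLOR_BGR2HSV);org=((hsv[...,0]<12)&(hsv[...,1]>150)).ravel()
    x=q[:,:2]@ux-HX;y=q[:,:2]@uy;z=q[:,2]-HZ;th=.6
    u=x*np.cos(th)+z*np.sin(th);v=-x*np.sin(th)+z*np.cos(th)
    for lo,hi in((-.45,-.39),(-.20,-.14)):
        out=[]
        for a in np.arange(.03,.165,.02):
            s=org&(y>lo)&(y<hi)&(abs(u-a-.01)<.01)&(abs(v)<.015)
            out.append((round(np.percentile(v[s],85)*1e3,1) if s.sum()>4 else None))
        print(n,lo,'arm top v mm',out)
    out=[]
    for a in np.arange(.03,.14,.02):
        s=~org&(y>-.365)&(y<-.215)&(abs(u-a-.01)<.01)&(abs(v)<.02);out.append(round(np.median(v[s])*1e3,1))
    print(n,'flap v mm',out)
E
```

```text
side -0.45 arm top v mm [np.float64(4.6), np.float64(4.5), np.float64(4.7), np.float64(5.3), np.float64(5.2), np.float64(4.9), np.float64(5.0)]
side -0.2 arm top v mm [np.float64(4.6), np.float64(4.1), np.float64(4.5), np.float64(4.1), np.float64(3.9), np.float64(4.8), np.float64(3.6)]
side flap v mm [np.float64(-0.1), np.float64(-0.0), np.float64(0.3), np.float64(0.3), np.float64(0.8), np.float64(4.2)]
top -0.45 arm top v mm [np.float64(6.5), np.float64(6.4), np.float64(7.3), np.float64(6.7), np.float64(6.0), np.float64(6.6), np.float64(5.9)]
top -0.2 arm top v mm [np.float64(6.4), np.float64(6.6), np.float64(6.6), np.float64(6.5), np.float64(6.7), np.float64(6.3), np.float64(6.8)]
top flap v mm [np.float64(1.8), np.float64(2.2), np.float64(2.3), np.float64(2.4), np.float64(3.2), np.float64(5.7)]
```

The side view shows the flap lying parallel to both arms. The fits give about 0.608 for the flap and 0.600 for the pointer, which agree within measurement error, and the pointer hasn't moved. Before the plunger I'll check how much room the wrist and yoke have against the hood.

```bash
python3 - <<'E'
from h import *
np.set_printoptions(precision=3,suppress=True)
import itertools
for f,tcp,q1 in (('side1',[.4242,-.2052,.3497],-.68),('side2',[.5748,-.1908,.2404],-.5),('side5',[.3777,-.1054,.3751],-.55)):
    P=cloud('side',np.load(f'pics/{f}_d.npy')).reshape(-1,3)-np.array(tcp)
    rad=P[:,0]*np.cos(q1)+P[:,1]*np.sin(q1);lat=-P[:,0]*np.sin(q1)+P[:,1]*np.cos(q1)
    for z in np.arange(.04,.5,.03):
        s=(abs(rad)<.15)&(abs(lat)<.2)&(P[:,2]>=z)&(P[:,2]<z+.03)
        if s.sum()>3: print(f,'%.2f'%z,s.sum(),'lat %.3f %.3f rad %.3f %.3f'%(lat[s].min(),lat[s].max(),rad[s].min(),rad[s].max()))
im=cv2.imread('pics/side5.png');cv2.imwrite('pics/side5f.png',cv2.resize(im,(800,600)))
E
```

```text
side1 0.04 273 lat -0.038 0.018 rad -0.024 0.039
side1 0.07 530 lat -0.038 0.029 rad -0.031 0.039
side1 0.10 473 lat -0.036 0.026 rad -0.032 0.038
side1 0.13 594 lat -0.035 0.039 rad -0.030 0.036
side1 0.16 547 lat -0.057 0.044 rad -0.021 0.036
side1 0.19 831 lat -0.061 0.056 rad -0.081 0.040
side1 0.22 2505 lat -0.061 0.058 rad -0.136 0.041
side1 0.25 3499 lat -0.059 0.060 rad -0.150 0.031
side1 0.28 2031 lat -0.055 0.058 rad -0.150 -0.026
side1 0.31 1394 lat -0.055 0.058 rad -0.150 -0.095
side1 0.34 75 lat -0.035 -0.002 rad -0.150 -0.135
side2 0.04 211 lat -0.038 0.006 rad -0.032 0.039
side2 0.07 435 lat -0.040 0.016 rad -0.036 0.039
side2 0.10 279 lat -0.036 0.010 rad -0.033 0.036
side2 0.13 381 lat -0.035 0.015 rad -0.033 0.036
side2 0.16 129 lat -0.057 0.019 rad -0.022 0.037
side2 0.19 516 lat -0.061 0.055 rad -0.068 0.041
side2 0.22 1510 lat -0.061 0.058 rad -0.115 0.041
side2 0.25 2470 lat -0.058 0.059 rad -0.144 0.029
side2 0.28 1442 lat -0.056 0.060 rad -0.150 -0.018
side2 0.31 1224 lat -0.055 0.060 rad -0.150 -0.071
side2 0.34 693 lat -0.043 0.033 rad -0.150 -0.105
side2 0.37 459 lat -0.040 0.036 rad -0.150 -0.130
side2 0.40 5 lat -0.013 0.008 rad -0.150 -0.148
side5 0.04 297 lat -0.036 0.021 rad -0.038 0.029
side5 0.07 561 lat -0.036 0.029 rad -0.045 0.028
side5 0.10 418 lat -0.033 0.022 rad -0.043 0.025
side5 0.13 570 lat -0.032 0.044 rad -0.044 0.023
side5 0.16 518 lat -0.054 0.048 rad -0.041 0.022
side5 0.19 938 lat -0.058 0.059 rad -0.101 0.027
side5 0.22 2277 lat -0.057 0.061 rad -0.150 0.027
side5 0.25 2813 lat -0.056 0.063 rad -0.150 0.016
side5 0.28 824 lat -0.053 0.057 rad -0.150 -0.048
```

View pics/side5f.png

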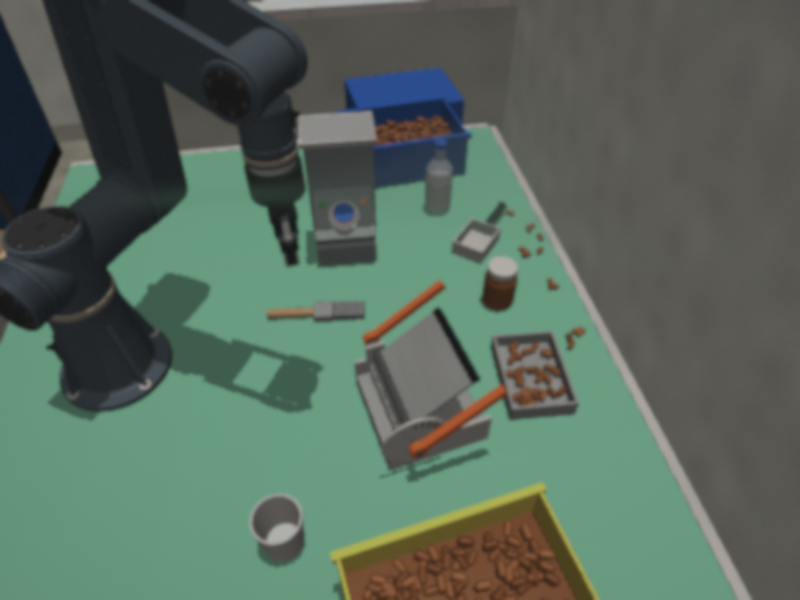

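There's room: the yoke starts 160 mm above the TCP with a half-width of about 61 mm, so it will pass about 30 mm over the hood. Now I'll move to the plunger side with the fingers open.

Request:
apply_moves(increments=[[[-0.02,0.036,0,1.5],[-0.02,0.036,0,1.5],[-0.018,0.036,0,1.5],[-0.015,0.036,0,1.5],[-0.015,0.03,0,1.5]]], fingers=1)

```text
t: 6.3
tcp_pos: [0.4579, 0.0774, 0.3758]
tool_rot: [0.018, 0.999, -0.02, 0.02]
force: [-0.2, -0.7, 0.2]
finger_gap: 0.847
```

```bash
cat >> h.py <<'E'
sa=np.radians(87.6);sx=np.array([np.cos(sa),np.sin(sa)]);sy=np.array([-sx[1],sx[0]]);PC=np.array([.471,.225])
def axis_at(down,out):  # TCP for outer tip corner at 'down' m downslope of the top's centre, 'out' m out along the axis
    s,c=np.sin(np.radians(35)),np.cos(np.radians(35))
    x=-down*c-out*s-.057; z=.136-down*s+out*c+.060
    return np.r_[PC+sx*x,z]
E
python3 -c "
from h import *
p=axis_at(.010,.035);print(p);go([p[0],p[1]-.02,.30],177.6)"
```

```text
[0.4674294  0.1398081  0.21893456]
t 6.3 pos [0.4579 0.0774 0.3758] yaw 177.97 F [-0.2 -0.7  0.2] q [-0.05  0.21  1.74 -0.04  1.15 -1.57] tilt [ 0.0381 -0.0416 -0.9984]
[[-0.0025, 0.0228, 0.0371, np.float64(0.18)], [-0.0024, 0.0229, 0.0371, np.float64(0.18)]]
```

Request:
apply_moves(increments=[[[-0.002,0.018,0.03,0],[-0.002,0.018,0.03,0],[-0.001,0.008,0.01,0],[0,0,0,0]]])

```text
t: 6.7
tcp_pos: [0.4753, 0.1229, 0.3069]
tool_rot: [0.014, 0.999, -0.021, 0.028]
force: [-0.5, 0.0, -0.0]
finger_gap: 1.004
```

```bash
python3 -c "
from h import *
s=manip.sense();R=Ro.from_quat(s['tool_rot']).as_matrix();tip=s['tcp_pos']+R@[0,.057,.06];print('tip',tip,'contact want',PC+sx*(-.0082),.130)
p=axis_at(.010,.025);print(p);go(p,177.6)"
```

```text
tip [0.48040075 0.17729271 0.24479256] contact want [0.47065662 0.21680719] 0.13
[0.46766959 0.14553883 0.21074304]
t 6.7 pos [0.4753 0.1229 0.3069] yaw 178.4 F [-0.5  0.  -0. ] q [ 0.05  0.33  1.78 -0.05  0.98 -1.47] tilt [ 0.0555 -0.0427 -0.9975]
[[0.0046, 0.0088, 0.0315, np.float64(0.27)], [0.0046, 0.0087, 0.0315, np.float64(0.27)], [0.0047, 0.0087, 0.0315, np.float64(0.27)]]
```

```bash
cat >> h.py <<'E'
def tip(): 
    s=manip.sense();R=Ro.from_quat(s['tool_rot']).as_matrix();return s['tcp_pos']+R@[0,.057,.06]
def gotip(down,out,yaw=None,step=.02):
    s,c=np.sin(np.radians(35)),np.cos(np.radians(35))
    t=np.r_[PC+sx*(-down*c-out*s),.136-down*s+out*c];print('tip',tip(),'->',t)
    go(manip.sense()['tcp_pos']+t-tip(),yaw,step=step)
E
python3 -c "
from h import *
gotip(.010,.04,177.6,.035)"
```

```text
tip [0.48040075 0.17729271 0.24479256] -> [0.46969622 0.19389273 0.16303032]
t 6.7 pos [0.4753 0.1229 0.3069] yaw 178.4 F [-0.5  0.  -0. ] q [ 0.05  0.33  1.78 -0.05  0.98 -1.47] tilt [ 0.0555 -0.0427 -0.9975]
[[0.0053, 0.0065, 0.0268, np.float64(0.27)], [0.0053, 0.0065, 0.0268, np.float64(0.27)], [0.0053, 0.0065, 0.0268, np.float64(0.27)]]
```

Request:
apply_moves(increments=[[[0.005,0.006,0.027,0.3],[0.005,0.006,0.027,0.3],[0.005,0.006,0.027,0.3],[0,0,0,0]]])

```text
t: 7.1
tcp_pos: [0.4715, 0.1353, 0.2287]
tool_rot: [0.023, 0.999, -0.021, 0.036]
force: [-0.7, -0.8, 0.5]
finger_gap: 1.001
```

```bash
python3 -c "
from h import *
gotip(.010,.005,177.6,.015)
for n in ('top','side'):
    im,d=snap(n,n+'6')
    y,x=dict(top=(170,100),side=(60,150))[n]
    cv2.imwrite(f'pics/{n}6b.png',cv2.resize(im[y:y+120,x:x+160,::-1],(800,600),interpolation=cv2.INTER_CUBIC))
"
```

```text
tip [0.47848975 0.1895861  0.16663784] -> [0.47053688 0.2139503  0.13436   ]
t 7.1 pos [0.4715 0.1353 0.2287] yaw 177.4 F [-0.7 -0.8  0.5] q [ 0.07  0.45  1.87 -0.07  0.75 -1.4 ] tilt [ 0.071  -0.0433 -0.9965]
[[0.0038, 0.0084, 0.0102, np.float64(-0.07)], [0.0038, 0.0084, 0.0102, np.float64(-0.07)], [0.0038, 0.0084, 0.0102, np.float64(-0.07)]]
```

View pics/side6b.png

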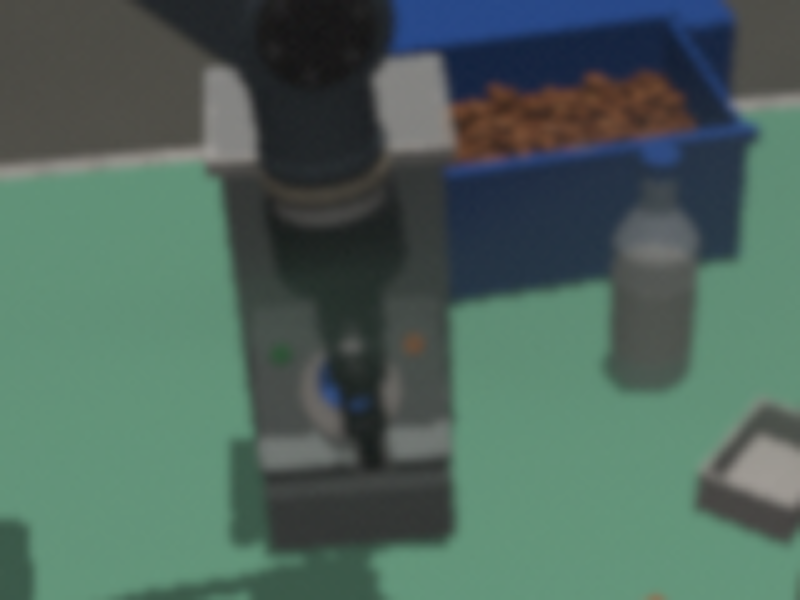

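View pics/top6b.png

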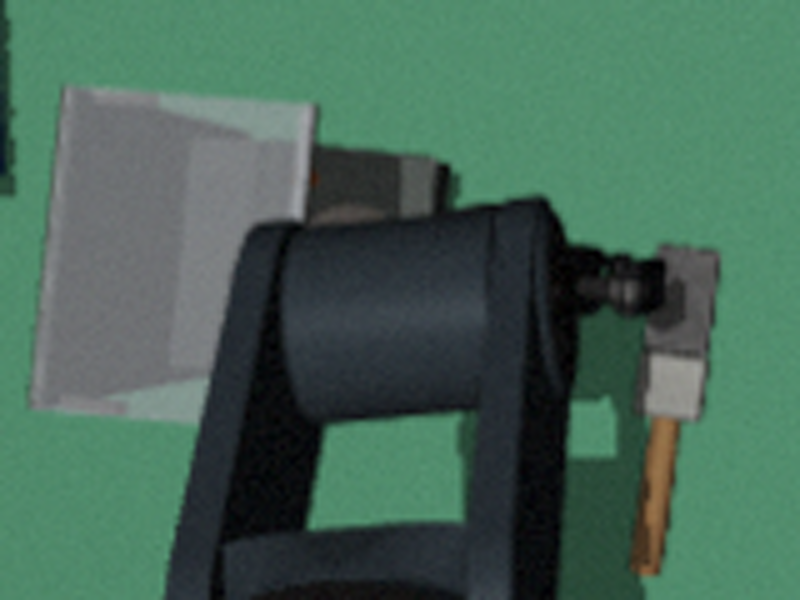

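The open +y finger is just in front of the plunger (side crop (360,380)), and the yoke is clear above the hood. I'll go in along the plunger's axis.

Request:
apply_moves(increments=[[[0.004,0.008,0.01,0],[0.004,0.008,0.01,0],[0.003,0.007,0.009,0],[0,0,0,0]]])

```text
t: 7.6
tcp_pos: [0.4696, 0.1584, 0.2035]
tool_rot: [0.025, 0.998, -0.02, 0.045]
force: [-0.5, 0.3, -0.2]
finger_gap: 0.998
```

```bash
python3 -c "
from h import *
gotip(.010,-.010,None,.006)"
```

```text
tip [0.47787658 0.21274957 0.1415813 ] -> [0.47089716 0.2225464  0.12207272]
t 7.6 pos [0.4696 0.1584 0.2035] yaw 177.29 F [-0.5  0.3 -0.2] q [ 0.12  0.5   1.89 -0.09  0.67 -1.33] tilt [ 0.0894 -0.0424 -0.9951]
[[0.0023, 0.0025, 0.0046, np.float64(-0.0)], [0.0023, 0.0025, 0.0046, np.float64(-0.0)], [0.0023, 0.0025, 0.0046, np.float64(-0.0)], [0.0023, 0.0025, 0.0046, np.float64(-0.0)]]
```

Request:
apply_moves(increments=[[[0.004,0.003,0.006,0],[0.004,0.003,0.006,0],[0.003,0.003,0.006,0]]])

```text
t: 7.9
tcp_pos: [0.4615, 0.1683, 0.1838]
tool_rot: [0.024, 0.998, -0.02, 0.047]
force: [2.1, -1.4, 4.4]
finger_gap: 0.998
```

```bash
python3 -c "
from h import *
gotip(.010,-.018,None,.006)"
```

```text
tip [0.47003132 0.22265416 0.12199217] -> [0.47108931 0.22713098 0.1155195 ]
t 7.9 pos [0.4615 0.1683 0.1838] yaw 177.32 F [ 2.1 -1.4  4.4] q [ 0.15  0.53  1.91 -0.1   0.61 -1.3 ] tilt [ 0.0937 -0.0418 -0.9947]
[[-0.0001, 0.0024, 0.0032, np.float64(-0.0)], [-0.0001, 0.0024, 0.0032, np.float64(-0.0)]]
```

Request:
apply_moves(increments=[[[0,0.003,0.004,0],[0,0.003,0.004,0],[0,0.001,0.002,0]]])

```text
t: 8.2
tcp_pos: [0.4622, 0.1751, 0.1735]
tool_rot: [0.024, 0.998, -0.02, 0.047]
force: [-2.4, -0.6, 11.4]
finger_gap: 1.006
```

```bash
python3 -c "
from h import *
gotip(.010,-.022,None,.006)"
```

```text
tip [0.47056255 0.22946528 0.11167758] -> [0.47118539 0.22942328 0.11224289]
t 8.2 pos [0.4622 0.1751 0.1735] yaw 177.39 F [-2.4 -0.6 11.4] q [ 0.16  0.56  1.91 -0.1   0.59 -1.28] tilt [ 0.0929 -0.0428 -0.9948]
[[-0.0007, -0.0, -0.0005, np.float64(-0.0)]]
```

Request:
apply_moves(increments=[[[0,0.001,0.003,0],[0,0.001,0.003,0],[0,0,0.001,0]]])

```text
t: 8.5
tcp_pos: [0.4625, 0.1765, 0.1712]
tool_rot: [0.023, 0.998, -0.021, 0.048]
force: [-3.6, -2.1, 15.1]
finger_gap: 1.001
```

```bash
python3 -c "
from h import *
gotip(.010,-.024,None,.006)"
```

```text
tip [0.47088947 0.23069065 0.10926794] -> [0.47123343 0.23056942 0.11060459]
t 8.5 pos [0.4625 0.1765 0.1712] yaw 177.52 F [-3.6 -2.1 15.1] q [ 0.17  0.56  1.91 -0.11  0.58 -1.27] tilt [ 0.0953 -0.0445 -0.9945]
[[-0.0005, -0.0002, -0.0013, np.float64(-0.0)]]
```

Request:
apply_moves(increments=[[[0,0.002,0.006,0],[0,0.002,0.006,0],[0,0.001,0.005,0]]])

```text
t: 8.8
tcp_pos: [0.4626, 0.177, 0.1701]
tool_rot: [0.02, 0.998, -0.025, 0.052]
force: [-13.7, -6.7, 50.5]
finger_gap: 0.998
```

```bash
python3 -c "
from h import *
print(tip(),manip.sense()['tcp_pos'])
im,d=snap('side','side7')
cv2.imwrite('pics/side7b.png',cv2.resize(im[60:180,150:310,::-1],(800,600),interpolation=cv2.INTER_CUBIC))"
```

```text
[0.47116176 0.23078696 0.10779065] [0.46260812 0.17699554 0.1700989 ]
```

View pics/side7b.png

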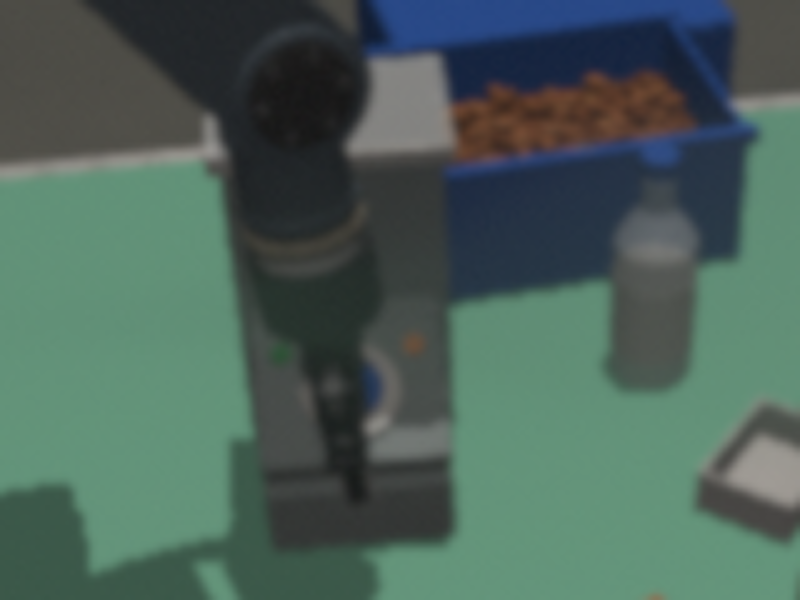

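The force followed the spring at about 450 N/m, then jumped from 15 to 50 N in the last 1 mm. So the plunger is against its stop. I'll back out along its axis now.

Request:
apply_moves(increments=[[[0,-0.005,-0.008,0],[0,-0.007,-0.01,0],[0,-0.01,-0.013,0],[0,-0.018,-0.015,0],[0,-0.03,-0.015,0]]])

```text
t: 9.35
tcp_pos: [0.4522, 0.1093, 0.238]
tool_rot: [0.017, 0.998, -0.026, 0.053]
force: [0.6, -0.3, -0.6]
finger_gap: 0.997
```

Request:
apply_moves(increments=[[[0,-0.035,-0.025,0],[0.01,-0.035,-0.035,0],[0.01,-0.035,-0.035,0],[0.01,-0.035,-0.03,0],[0,-0.035,-0.03,0]]])

```text
t: 9.85
tcp_pos: [0.3966, -0.0589, 0.3975]
tool_rot: [0.014, 0.998, -0.024, 0.047]
force: [1.0, -0.8, -0.5]
finger_gap: 1.003
```

```bash
python3 -c "
from h import *
go([.38,0,.4])
for n in ('top','side'):
    im,d=snap(n,n+'8');flap(n,n+'8')
    cv2.imwrite(f'pics/{n}8b.png',cv2.resize(im[:,:,::-1],(800,600),interpolation=cv2.INTER_CUBIC))
"
```

```text
t 9.85 pos [ 0.3966 -0.0589  0.3975] yaw 178.48 F [ 1.  -0.8 -0.5] q [-0.42  0.06  1.86 -0.01  1.12 -1.96] tilt [ 0.0939 -0.049  -0.9944]
[[0.0089, 0.0291, -0.0035, np.float64(-0.0)], [0.0089, 0.0291, -0.0035, np.float64(-0.0)]]
top8 flap th 0.6100 n 1549 offset at r0 0.0016
  pointer th 0.5958 n 256 mu [0.0837 0.0621] tipr 0.166 v0 0.0044
  pointer th 0.5923 n 211 mu [0.0823 0.0621] tipr 0.166 v0 0.0056
side8 flap th 0.6078 n 1705 offset at r0 -0.0004
  pointer th 0.6019 n 335 mu [0.0779 0.0569] tipr 0.167 v0 0.0028
  pointer th 0.6011 n 201 mu [0.0798 0.0575] tipr 0.163 v0 0.0023
```

View pics/side8b.png

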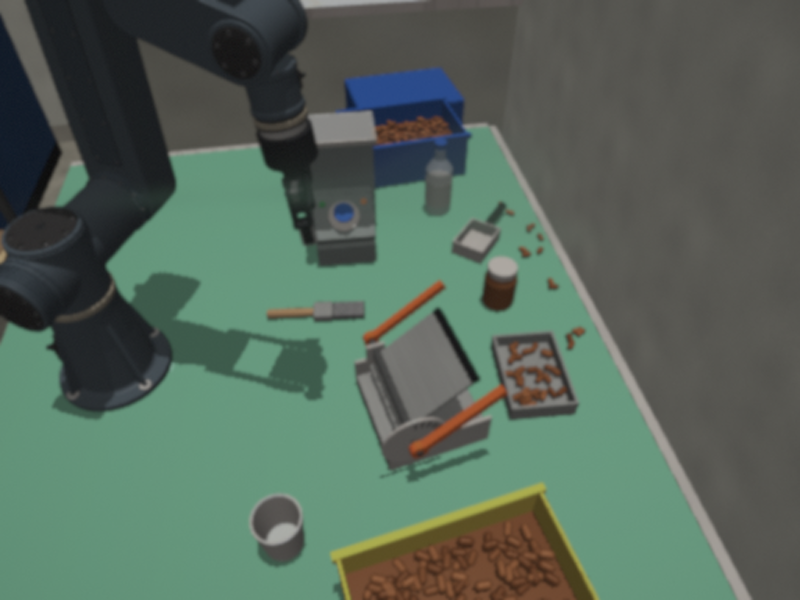

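View pics/top8b.png

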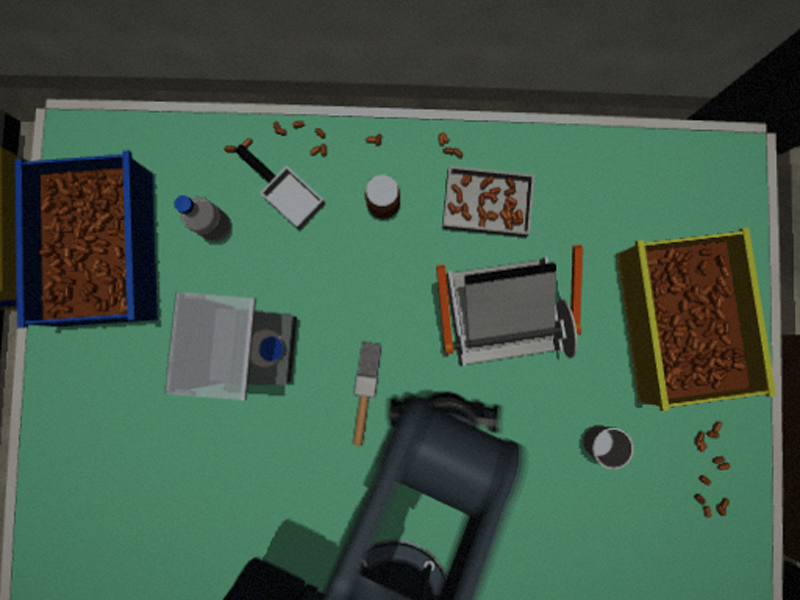

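The plunger is back out at its starting pixel (271,348), the bystanders haven't moved, and the flap is in line with the arms. I'll hold still, then hand in.

Request:
apply_moves(increments=[[[0,0,-0.01,0],[0,0,0,0],[0,0,0,0]]])

```text
t: 10.25
tcp_pos: [0.3982, -0.0605, 0.4096]
tool_rot: [0.018, 0.998, -0.026, 0.051]
force: [-0.4, -0.7, 0.2]
finger_gap: 1.003
```

```bash
python3 -c "
from h import *
print(manip.sense()['qd'].round(3),manip.sign_off())"
```

```text
the job is handed in; nothing more can be done
[ 0.015  0.001 -0.002  0.003 -0.001  0.004] None
```

I folded the flap down in line with the pointer, then pushed the plunger fully in and let it spring back. I handed the job in at about 10 s on the robot's clock, with the arm clear of everything.

- **Flap:** I pushed it down with the shut fingertips. The last fits give about 0.61 rad for the flap and 0.59–0.60 rad for the pointer. That gap of about 0.01 rad is roughly what the measurement can resolve. The pointer arms read the same before and after.
- **Plunger:** I pressed it with one open finger along its axis. The force rose at about the rate the spring should give. It then jumped from 15 to 50 N within about 1 mm, which I read as the stop. Afterwards the plunger looked fully out, at the same pixel as at the start.
- **Bystanders:** the jar, brush, cup, tray, spray and scoop looked unmoved in both cameras.

Two things did not go exactly as planned:
- **Fingertip depth:** at the stop, my estimate put the fingertip about 8 mm deeper than the plunger should allow, roughly at the collar's height. I put this down to error in my fingertip offset, because the spring force fits an 18 mm stroke. The 50 N at the stop was on the finger, below the 120 N wrist limit.
- **Tool tilt:** the tool drifted up to about 6 degrees off vertical during the run, and I allowed for that in the aim.

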